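Slide the battery pack into its charging dock and latch it

TASK

Charge the orange battery pack: slide it along the bench, never lifting it, into the bay of the charging dock until its plug is fully home in the socket. Only then swing the red latch all the way shut behind the pack, so that it is locked in. Do not disturb the grey pack, the bottle or the bearing.

Things in the scene. Friction and masses are not known exactly. Their poses are not given: they have to be found in the camera images.
- dock: Grey charging dock, fixed to the black bench; housing 90 deep, 150 wide, 77 mm high. Origin on the bench, in the middle below its front face. x points into the dock (the way the pack slides in), y to the left of that, z up. In its face is one socket hole, 50 mm wide (y -25 to 25), from 8 to 47 mm above the bench, 35 mm deep. The bay has no floor plate: the pack slides on the bench.
- socket_mouth (a point): Centre of the socket hole in the dock's front face, 27.5 mm above the bench; axes as the dock's.
- bay_entry (a point): On the bench, on the bay's centre line, 81 mm in front of the dock's face (dock x = -81). Two aluminium rails, 25 mm high, stand either side of the bay: parallel, inner faces at dock y = +-46.5 mm, from x = -55 mm to the face at x = 0; their outer ends flare at 30 degrees, out to y = +-61.5 mm at this point's x.
- pack_home (a point): On the bench in the bay (dock x = -45, y = 0 mm): where the pack's origin lies when it is fully home, the body's front touching the dock's face; axes as the dock's, and the home pack's yaw is the same.
- latch (a joint): Angle of the red latch (rad): 0 = shut, its arm straight across the bay behind the pack; 1.65 and more = clear of the pack; stop at 2.2. Seen from above it opens counter-clockwise about its pin. At angle a the arm points from the pin along (-sin a, cos a) in dock x, y. It stays where it is left (about 0.06 N m). Shut, it leaves 4 mm behind a home pack; it jams on one that stands out further.
- latch_pin (a point): Foot of the latch's vertical pin, on the bench at the right-hand side of the bay (dock x = -100, y = -64 mm). The pin's foot is 20 mm in diameter, 12 mm high. The latch arm reaches 87 mm from the pin axis, is 12 mm thick and lies 12 to 34 mm above the bench.
- latch_knob (a point): Yellow upright round knob on the latch arm, 78 mm from its pin; 16 mm in diameter, from 34 to 66 mm above the bench; the point lies on its axis, 54 mm above the bench.
- pack: Orange battery pack with black top, about 0.7 kg, loose on the bench in front of the dock, off to the left and a little askew. Body 90 x 90 mm, 55 mm high: too wide to grasp, it is pushed. It fits between the rails with 1.5 mm at each side. Origin: centre of the body's underside; x points to the plug side, z up.
- plug_tip (a point): Middle of the end of the pack's white block plug, 71 mm ahead of the pack's origin, 27 mm above the bench. The plug juts 26 mm from the body's front, is 46 mm wide and 30 mm high (12 to 42 mm above the bench), its last 6 mm 39 wide and 24 high; it fits the socket with 2 mm to spare at each side.
- grey_pack: Grey pack without a plug, 90 x 90 x 55 mm, loose; not to be disturbed. Origin: centre of its underside.
- oil_bottle: White plastic bottle with red cap, 60 mm in diameter, 150 mm high, loose, standing to the left of the dock's housing; not to be disturbed. Origin: centre of its underside.
- bearing: Steel bearing ring, 90 mm outer diameter, 30 mm high, loose; not to be disturbed. Origin: centre of its underside.
Things that resemble listed ones, but are neither listed nor needed, are in the scene too. What is shaped like the pack but blue or brown is not meant.

How it is judged:
By the outcome, as a careful person would: the job done as asked, in the order asked, and still so for the second after the job is handed in, with the robot touching nothing.
It also fails if it takes over 64 s, if anything falls off the work surface, if the arm or the gripper's body presses on something with over 40 N, if the wrist force passes 120 N, or if a joint passes its speed limit or range.

ROBOT

A 6-joint arm with a two-finger parallel gripper is mounted at the origin on the work surface. World frame = base frame: x ahead of the robot, y to its left, z up, the work surface at z = 0. Lengths are in m, angles in rad, forces in N, time in s.
With the tool pointing down it reaches from about 0.425 to 0.95 m from the base axis. Payload 3.5 kg.
Tool frame: the origin (TCP) lies at the very end of the fingers, on their centre line; the grasp point (between the pads) lies ctrl.grip_point_offset behind it (ctrl.grip_point_offset is the distance from the TCP to the grasp point, in m); z points along the fingers, y is the direction in which the jaws open and shut (so a half turn about z gives the same grasp; the last joint's range is limited). The gripper opens to 85 mm and grips with 20 to 120 N. Pads are 22 mm wide; open, the fingers measure 114 mm over their backs; the gripper's body (76 mm by 85 mm) begins 54 mm behind the grasp point. The pads swing forward as they close: fully open they stand 13 mm farther back than shut.
Start: joints at [1.118, 0.286, 1.577, -0, 1.279, -0.15], TCP at [0.201, 0.644, 0.231] pointing down, gripper open.
Joint ranges: [-2.77, 2.77], [-0.9, 2.22], [0.21, 2.48], [-1.53, 4.67], [0.24, 2.81], [-2.84, 2.84]. Speed limits (rad/s): [2.79, 2.79, 3.14, 3.14, 3.14, 3.14].

INTERFACE

Orientations are given as a unit quaternion [x, y, z, w].
In Python, from plant import telemetry, imaging, ticket, finder, ctrl gives the robot as it stands. The module is installed in compiled form; this text tells all that it offers.
- The arm moves only by the shell command python3 -m crank 'ROWS' [FORCE]. ROWS is JSON, a list of rows, each a list of 7 numbers: the shift along the tool's x, y, z scaled (see below), then the turn, a rotation vector about the tool's x, y, z scaled (see below), then the opening, from 0 (shut) to 1 (fully open). A call has 1 to 12 rows; each row is the pose to reach, as a shift and turn from the pose commanded when the call began, along the tool's axes at that moment; what a row does not reach only later rows make up. The controller multiplies each number of a shift by 0.15 m and each number of a turn by 90 degrees. A row lasts 1/10 s, in which the tool goes at most 50 mm and 8.59 degrees, less where a joint would pass 70% of its speed; a pose out of reach is approached as far as the arm can. A call with a number of a shift or a turn outside -1 to 1 is refused whole. A call with a gripper value outside its range is refused whole. The fingers move at their own pace and stop on an object; FORCE is the grip in N (left out, the last holds). Time passes only in rows, so rows that repeat a pose let the fingers close. It gives the time, the measured TCP pose, the force and the opening at its end, in the units of the state.
- telemetry.get_state(): the state, without advancing time (a new reading comes with each control period).
- imaging.read_camera(name): name is "side" or "top" or "wrist"; returns a dict with "pixels" (420x560x3 uint8, red, green, blue), "vfov" (degrees; the focal length in pixels is half the picture's height over the tangent of half this angle, whatever the lens; pixels are square), "cx", "cy" (the principal point, pixels), "rvec" (rotation vector, rad) and "tvec" (3), from world to camera coordinates, as OpenCV has them. Camera axes: x right, y down, z forward; pixel columns grow to the right and rows downward; lengths in m; the calibration is good to about 2 mm. The wrist camera is an equidistant fisheye: a pixel r from the principal point sees the ray r / f radians off the axis. A picture is of the moment at which its call begins. There is no depth.
- ticket.sign_off(): hands the job in, once; it reports no verdict.
Trained networks look in a picture, given as the dict that the camera call returned (one of the last four; its "shot" number tells which), for a name from the list of things; names that differ only in an ending like _2 or _b are one class to them, and where a whole thing is asked for, a point or a joint stands for the part that bears it (a point fixed in the world has none). Each returns a list of dicts, best first, with "confidence" (0 to 1); they miss things now and then, are a little off and sometimes report something else, mostly with a low value. They report only what shows in the picture. A call takes as long as a camera call. They do not tell look-alikes from the thing itself.
- finder.masks_of(label, picture): "pixels" (420x560 bool, what is visible of it) and "extent" ([left, top, right, bottom] in pixels, round what is visible of it).
- finder.pinpoint(label, picture): "location" ([row, column] in pixels: a listed point, or the origin of a listed thing).
The state is a dict: "time": time; "qpos": joint angles; "dq": joint speeds; "joint_efforts": joint torques, N m; "eef_pos": TCP position; "tcp_rot": TCP orientation; "contact_force": force on the tool from outside, world axes, zero at the start; "wrist_torque": the same for the moment, N m; "opening": opening from 0.0 (shut) to 1.0 (fully open).
Only numpy, scipy, OpenCV 4.12 (cv2) and the standard library are available. Lean on these libraries where they do the work, as an engineer would, in place of code of your own. Each camera call takes 0.05 s, during which the arm holds its last target.

## Working session

There is one attempt and no reset: what is moved stays moved. The work goes in short steps, Python scripts to look and compute and a shell command to move; the robot and the scene stay as the last step left them, time stands still between calls to the robot, and variables do not carry over. Pictures are saved under pics/ and viewed, and the job is handed in when it is done.

```bash
mkdir -p pics; ls
python3 - <<'E'
from plant import telemetry, imaging, ticket, finder, ctrl
import cv2
print(telemetry.get_state()); print(ctrl.grip_point_offset)
for n in ("side","top"):
    p=imaging.read_camera(n); cv2.imwrite(f"pics/{n}0.png",p["pixels"][:,:,::-1])
    print(n,{k:v for k,v in p.items() if k!="pixels"})
    for l in ["dock","socket_mouth","bay_entry","pack_home","latch","latch_pin","latch_knob","pack","plug_tip","grey_pack","oil_bottle","bearing"]:
        try: print(l,[(([round(float(x)) for x in d["location"]]),round(float(d["confidence"]),2)) for d in finder.pinpoint(l,p)][:4])
        except Exception as e: print(l,e)
E
```

```text
pics
{'time': 0.0, 'qpos': array([ 1.11803924e+00,  2.87188303e-01,  1.57817922e+00, -1.87490180e-05,
        1.27858120e+00, -1.49994466e-01]), 'dq': array([ 2.20831714e-03,  6.29887396e-04, -4.49820650e-04, -6.35129021e-05,
        4.12408973e-05, -1.53782180e-04]), 'joint_efforts': array([-5.10646278e-04, -4.05976903e+01, -2.92624569e+01, -2.57765951e-04,
        5.70731208e-03, -1.06800687e-05]), 'eef_pos': array([0.20093996, 0.64371226, 0.22993087]), 'tcp_rot': array([ 1.50801002e-01,  9.88563437e-01, -1.12760424e-03, -3.41111895e-04]), 'contact_force': array([-0.11275987,  0.03635149,  0.41972718]), 'wrist_torque': array([ 0.03914094,  0.01100974, -0.00283595]), 'opening': 0.9980211172487883}
0.0187
side {'vfov': 51.21648372292423, 'cx': 281.89290032452755, 'cy': 207.649458403854, 'rvec': array([ 2.14412628, -0.0588184 ,  0.05145032]), 'tvec': array([-0.61009339,  0.10459861,  1.05861267]), 'shot': 1}
dock [([310, 278], 0.9)]
socket_mouth []
bay_entry []
pack_home []
latch it knows: bay_entry, bearing, dock, grey_pack, latch_knob, latch_pin, oil_bottle, pack, pack_home, plug_ti
[... 291 characters left out ...]
5, 291], 0.85)]
top {'vfov': 52.126468047641055, 'cx': 278.15727123713197, 'cy': 205.8505313522153, 'rvec': array([ 2.16160496, -2.20286411,  0.12297431]), 'tvec': array([0.07658575, 0.65013759, 0.89221744]), 'shot': 2}
dock [([229, 406], 0.78)]
socket_mouth [([229, 410], 0.9)]
bay_entry []
pack_home []
latch it knows: bay_entry, bearing, dock, grey_pack, latch_knob, latch_pin, oil_bottle, pack, pack_home, plug_tip, socket_mouth
latch_pin [([266, 360], 0.92)]
latch_knob [([275, 328], 0.81)]
pack [([135, 295], 0.63), ([221, 317], 0.6), ([184, 242], 0.6)]
plug_tip [([188, 212], 0.92), ([223, 355], 0.85)]
grey_pack [([294, 142], 0.94)]
oil_bottle [([154, 410], 0.81)]
bearing [([204, 140], 0.7)]
```

View pics/side0.png

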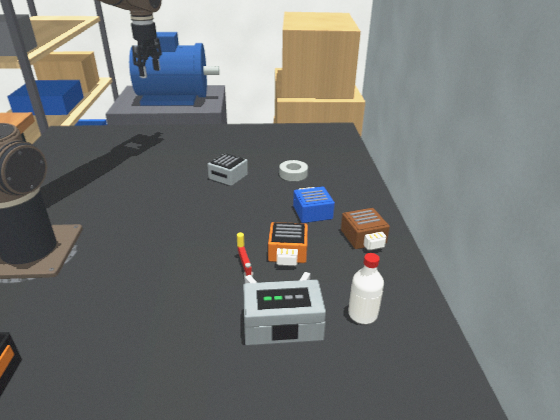

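View pics/top0.png

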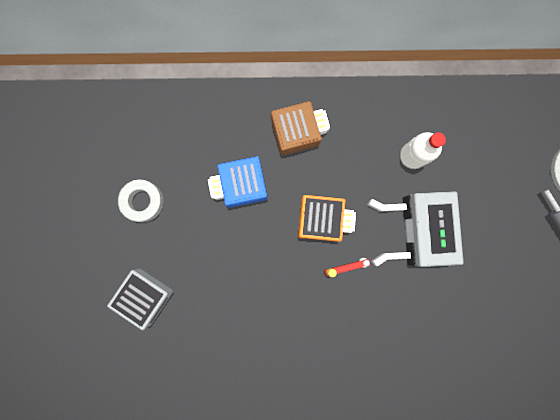

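Top view: three pack-shaped things: orange (322,219), blue (242,182) and brown (297,128). The orange one with the black top fits the description. The dock is at (437,229), and the open latch runs from pin (364,262) to knob (332,272). The grey pack (140,300), bearing (140,201) and bottle (420,150) are clear of the path. Next I enlarge the area and measure.

```bash
cat > h.py <<'E'
import numpy as np, cv2
from plant import telemetry, imaging, finder, ctrl
def K(p):
    f=p["pixels"].shape[0]/2/np.tan(np.radians(p["vfov"])/2)
    return f
def proj(P,p):
    P=np.atleast_2d(np.asarray(P,float))
    f=K(p);k=np.array([[f,0,p["cx"]],[0,f,p["cy"]],[0,0,1]])
    return cv2.projectPoints(P,p["rvec"],p["tvec"],k,None)[0][:,0]
def unproj(uv,z,p,fish=False):
    R=cv2.Rodrigues(p["rvec"])[0];c=-R.T@p["tvec"];f=K(p)
    out=[]
    for u,v in np.atleast_2d(uv):
        a=np.array([u-p["cx"],v-p["cy"]])
        if fish:
            r=np.hypot(*a);d=np.array([*(a/r*np.sin(r/f)),np.cos(r/f)])
        else: d=np.array([*(a/f),1])
        d=R.T@d
        out.append(c+d*(z-c[2])/d[2])
    return np.array(out)
E
python3 - <<'E'
from h import *
p=imaging.read_camera("top"); s=imaging.read_camera("side")
np.save("top.npy",p,allow_pickle=True);np.save("side.npy",s,allow_pickle=True)
for n,q,b in(("t",p,(170,290,290,470)),("s",s,(200,350,220,400))):
    c=q["pixels"][b[0]:b[1],b[2]:b[3]]
    cv2.imwrite(f"pics/crop{n}.png",cv2.resize(c,None,fx=4,fy=4,interpolation=cv2.INTER_CUBIC)[:,:,::-1])
for z,pts in((.077,[(415,193),(458,193),(463,265),(418,266)]),(.055,[(302,196),(346,199),(343,242),(300,238)]),(.034,[(364,262)]),(.066,[(332,272)]),(0,[(404,165)])):
    print(z,unproj(pts,z,p)[:,:2].round(4).tolist())
E
```

```text
0.077 [[0.6685, -0.2165], [0.6669, -0.3055], [0.5199, -0.307], [0.5198, -0.2152]]
0.055 [[0.6689, 0.0144], [0.661, -0.0778], [0.5712, -0.0685], [0.5813, 0.0208]]
0.034 [[0.5283, -0.1152]]
0.066 [[0.5107, -0.0421]]
0 [[0.7414, -0.2212]]
```

View pics/cropt.png

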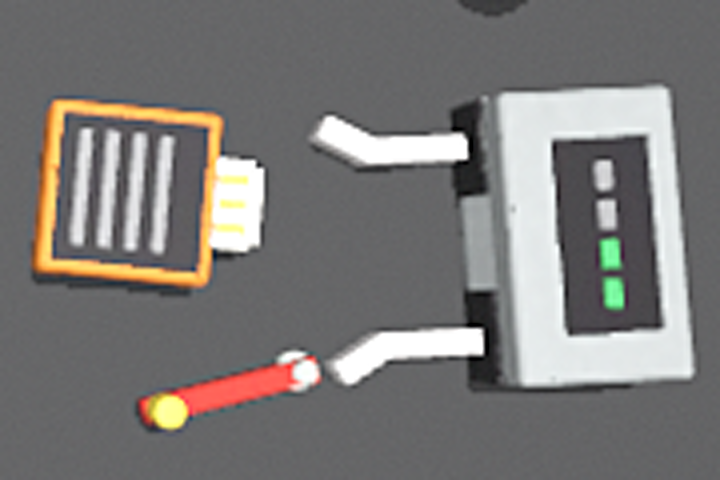

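View pics/crops.png

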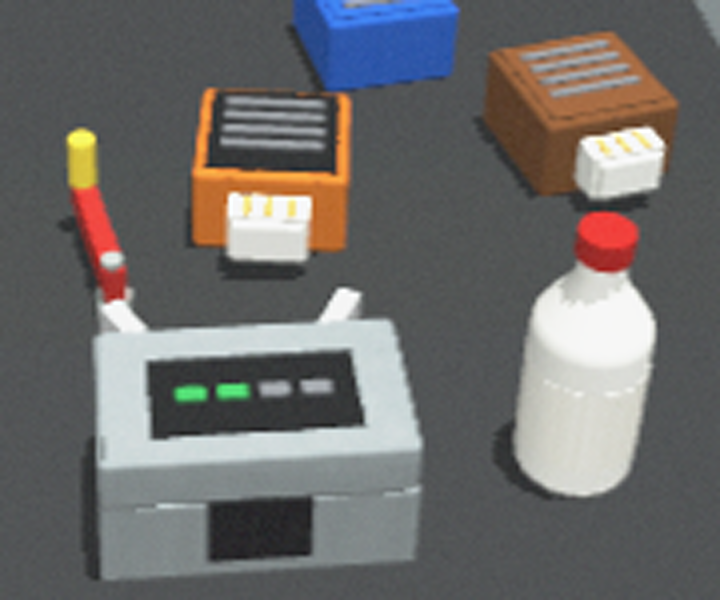

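The enlarged crops show the orange pack with black top and a white plug facing the dock, so this is the right one. The blue one's plug points away and the brown one is elsewhere. The latch stands open, clear of the pack.

```bash
cat > fit.py <<'E'
from h import *
from scipy.optimize import least_squares
def world(pose,L):
    c,s=np.cos(pose[2]),np.sin(pose[2]);L=np.atleast_2d(np.asarray(L,float))
    return np.c_[pose[0]+c*L[:,0]-s*L[:,1],pose[1]+s*L[:,0]+c*L[:,1],L[:,2]]
def fit(obs,x0):
    # obs: list of (picture, local Nx3, uv Nx2)
    f=lambda x:np.concatenate([(proj(world(x,L),p)-uv).ravel() for p,L,uv in obs])
    r=least_squares(f,x0,x_scale=[.01,.01,.1],loss="soft_l1");return r.x,f(r.x)
E
python3 - <<'E'
from fit import *
p=np.load("top.npy",allow_pickle=True).item();s=np.load("side.npy",allow_pickle=True).item()
T=lambda a:np.array(a)/4+[290,170]-.375
S=lambda a:np.array(a)/4+[220,200]-.375
h=.075
dt=[(0,h,.077),(.09,h,.077),(.09,-h,.077),(0,-h,.077)]
dT=T([(498,92),(668,87),(694,380),(512,387)])
dS=S([(393,322),(420,450),(98,462),(95,337)])
rl=[(-.055,.0465,.025),(-.055,-.0465,.025)]
rT=T([(372,165),(380,332)])
q=.045
pt=[(-q,q,.055),(q,q,.055),(q,-q,.055),(-q,-q,.055)]
pT=T([(52,100),(222,115),(207,287),(35,275)]);pS=S([(350,95),(350,176),(195,170),(207,90)])
for nm,x0,A in(("dock",[.6,-.22,-1.57],[(p,dt,dT),(s,dt,dS),(p,rl,rT)]),("pack",[.62,-.03,-1.65],[(p,pt,pT),(s,pt,pS)])):
    for k in ([0,1,2][:len(A)],[0],[1]):
        x,r=fit([A[i] for i in k],x0);print(nm,k,x.round(4),np.abs(r).max().round(1))
        if nm=="dock" and len(k)==3: D=x;print(r.round(1))
        if nm=="pack" and len(k)==2: P=x
c,sn=np.cos(D[2]),np.sin(D[2]);R=np.array([[c,sn],[-sn,c]])
print("pack in dock",R@(P[:2]-D[:2]),P[2]-D[2])
k=unproj(T([(169,411)]),.066,p)[0];print("knob",k,R@(k[:2]-D[:2]))
k2=unproj(T([(304,372)]),.034,p)[0];print("pin",k2,R@(k2[:2]-D[:2]))
for a in(1.65,1.8,1.85,1.9,2.0):print(a,(proj(world(D,[(-.1-.078*np.sin(a),-.064+.078*np.cos(a),.066)]),p)-[290,170])*4)
np.save("DP.npy",[D,P])
E
```

```text
dock [0, 1, 2] [ 0.5942 -0.2162 -1.5547] 2.2
[ 0.1  0.1  1.  -0.1  0.   0.   1.5 -0.1  0.1 -1.7  0.6 -0.4 -1.2  0.7
 -0.6 -2.2 -0.7 -1.3 -0.2  0.1]
dock [0] [ 0.5942 -0.2148 -1.5568] 0.7
dock [1] [ 0.5946 -0.2178 -1.5559] 1.6
pack [0, 1] [ 0.6231 -0.0261 -1.6842] 1.4
pack [0] [ 0.6219 -0.026  -1.6809] 0.7
pack [1] [ 0.6247 -0.0258 -1.6867] 1.4
pack in dock [-0.18962319  0.03203896] -0.1294652514070247
knob [ 0.5099633 -0.0417785  0.066    ] [-0.17571431 -0.08138019]
pin [ 0.52690528 -0.11861407  0.034     ] [-0.09861666 -0.06567389]
1.65 [[162.4694678  387.46538889]]
1.8 [[167.05097235 410.1948018 ]]
1.85 [[169.32139364 417.60482018]]
1.9 [[171.95535917 424.90002215]]
2.0 [[178.28790583 439.07185688]]
```

```bash
cat > plan.py <<'E'
from fit import *
from scipy.spatial.transform import Rotation as Ro
D,P=np.load("DP.npy")
def st():
    s=telemetry.get_state();R=Ro.from_quat(s["tcp_rot"]).as_matrix()
    return s,s["eef_pos"],R
def todock(w,D=D):
    c,s=np.cos(D[2]),np.sin(D[2]);return np.array([[c,s],[-s,c]])@(np.asarray(w)[:2]-D[:2])
def plan(pts,jaw):
    """pts in dock frame (x,y,z); jaw: angle of jaw axis in dock frame (rad) ; prints units"""
    s,p,R=st()
    a=D[2]+jaw
    best=None
    for k in(0,np.pi):
        y=np.array([np.cos(a+k),np.sin(a+k),0]);z=np.array([0,0,-1.]);x=np.cross(y,z)
        rv=Ro.from_matrix(R.T@np.c_[x,y,z]).as_rotvec()
        if best is None or np.linalg.norm(rv)<np.linalg.norm(best):best=rv
    print("turn units",(best/(np.pi/2)).round(3),"deg",np.degrees(best).round(1),"q",s["qpos"].round(2))
    for q in pts:
        print(q,"->",(R.T@(world(D,[q])[0]-p)/.15).round(3))
def show():
    s,p,R=st();y=R[:,1]
    print("t",round(s["time"],2),"dock xy",todock(p).round(4),"z",p[2].round(4),"jaw",((np.arctan2(y[1],y[0])-D[2]+np.pi/2)%np.pi-np.pi/2).round(3),"F",s["contact_force"].round(1),"open",round(s["opening"],2))
E
python3 - <<'E'
from plan import *
show();plan([(-.187,.107,.15),(-.187,.107,.015),(-.187,.056,.015)],0)
print(unproj([(297,150),(320,122)],.055,np.load("top.npy",allow_pickle=True).item()))
E
```

```text
t 1.3 dock xy [-0.8666 -0.3791] z 0.2313 jaw -0.319 F [-0.2 -0.3  0.1] open 1.0
turn units [-0.    -0.    -0.203] deg [ -0.   -0.  -18.3] q [ 1.12  0.29  1.58  0.    1.28 -0.15]
(-0.187, 0.107, 0.15) -> [-4.497 -3.287  0.542]
(-0.187, 0.107, 0.015) -> [-4.497 -3.287  1.442]
(-0.187, 0.056, 0.015) -> [-4.174 -3.393  1.442]
[[ 0.76708443  0.02255961  0.055     ]
 [ 0.8269929  -0.02795826  0.055     ]]
```

```bash
python3 -m crank '[[-1,-0.73,0,0,0,0,0.6],[-1,-0.73,0,0,0,0,0.6],[-1,-0.73,0,0,0,0,0.6],[-1,-0.73,0,0,0,0,0.6]]'
python3 -m crank '[[-1,-0.73,0,0,0,0,0.6],[-1,-0.73,0,0,0,0,0.6],[-1,-0.73,0,0,0,0,0.6],[-1,-0.73,0,0,0,0,0.6]]'
python3 -m crank '[[-1,-0.73,0,0,0,0,0.6],[-1,-0.73,0,0,0,0,0.6],[-1,-0.73,0,0,0,0,0.6],[-1,-0.73,0,0,0,0,0.6]]'
python3 -m crank '[[-1,-0.73,0,0,0,0,0.6],[-1,-0.73,0,0,0,0,0.6],[-1,-0.73,0,0,0,0,0.6],[-1,-0.73,0,0,0,0,0.6],[-1,-0.73,0,0,0,0,0.6]]'
python3 - <<'E'
from plan import *
show();plan([(-.187,.107,.15),(-.187,.107,.015),(-.187,.056,.015)],0)
E
```

```text
time: 1.7
eef_pos: [0.313, 0.4929, 0.2314]
tcp_rot: [0.151, 0.988, -0.0, 0.0]
contact_force: [0.2, 0.4, -0.2]
opening: 0.603
time: 2.1
eef_pos: [0.4237, 0.3435, 0.2317]
tcp_rot: [0.152, 0.988, 0.0, 0.0]
contact_force: [-0.3, 0.1, 0.3]
opening: 0.599
time: 2.5
eef_pos: [0.5343, 0.194, 0.2317]
tcp_rot: [0.152, 0.988, -0.0, 0.001]
contact_force: [0.8, 0.0, -0.5]
opening: 0.599
time: 3.0
eef_pos: [0.6454, 0.0431, 0.2311]
tcp_rot: [0.153, 0.988, -0.001, 0.001]
contact_force: [-0.4, 0.1, 0.3]
opening: 0.6
t 3.0 dock xy [-0.2584  0.0554] z 0.2311 jaw -0.324 F [-0.4  0.1  0.3] open 0.6
turn units [-0.001  0.001 -0.206] deg [ -0.1   0.1 -18.6] q [-0.09  0.23  1.65 -0.    1.26 -1.35]
(-0.187, 0.107, 0.15) -> [-0.477 -0.341  0.542]
(-0.187, 0.107, 0.015) -> [-0.475 -0.34   1.442]
(-0.187, 0.056, 0.015) -> [-0.153 -0.449  1.441]
```

```bash
python3 -m crank '[[-0.477,-0.341,0,0,0,-0.206,0.6],[-0.477,-0.341,0,0,0,-0.206,0.6],[-0.477,-0.341,0,0,0,-0.206,0.6],[-0.477,-0.341,0.5,0,0,-0.206,0.6],[-0.477,-0.341,0.8,0,0,-0.206,0.6],[-0.477,-0.341,0.8,0,0,-0.206,0.6],[-0.477,-0.341,0.8,0,0,-0.206,0.6]]'
python3 - <<'E'
from plan import *
show();plan([(-.187,.107,.015),(-.187,.056,.015)],0)
p=imaging.read_camera("wrist");print({k:v for k,v in p.items() if k!="pixels"})
cv2.imwrite("pics/w1.png",p["pixels"][:,:,::-1])
E
```

```text
time: 3.7
eef_pos: [0.6923, -0.0208, 0.1057]
tcp_rot: [-0.011, 1.0, 0.001, -0.005]
contact_force: [-0.6, 0.0, -0.5]
opening: 0.602
t 3.7 dock xy [-0.1938  0.1013] z 0.1057 jaw 0.005 F [-0.6  0.  -0.5] open 0.6
turn units [ 0.002 -0.007  0.003] deg [ 0.1 -0.6  0.3] q [-0.18  0.45  1.61  0.    1.1  -1.77]
(-0.187, 0.107, 0.015) -> [-0.044 -0.047  0.604]
(-0.187, 0.056, 0.015) -> [ 0.296 -0.045  0.608]
{'vfov': 65.70646984690485, 'cx': 278.90545619803004, 'cy': 208.99347879219675, 'rvec': array([-2.04677444, -2.08843501, -0.30907185]), 'tvec': array([ 0.03321323, -0.66318491,  0.06131857]), 'shot': 5}
```

View pics/w1.png

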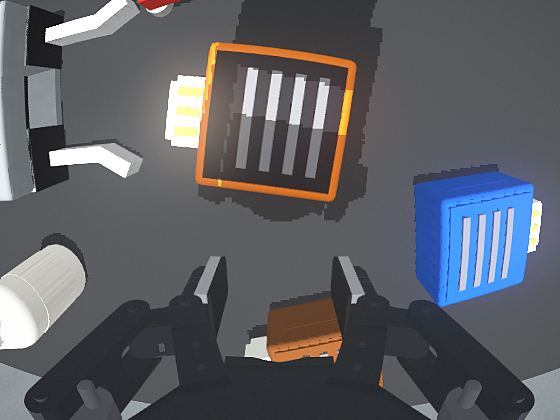

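The wrist view shows the orange pack (280,120) ahead of the two open fingers (215,285) and (345,285). The brown pack (305,335) lies behind them and the blue one (475,245) off to the side. Descending beside the orange pack is clear.

```bash
python3 -m crank '[[-0.044,-0.047,0,0,-0.007,0,0.6],[-0.044,-0.047,0.3,0,-0.007,0,0.6],[-0.044,-0.047,0.6,0,-0.007,0,0.6],[-0.044,-0.047,0.6,0,-0.007,0,0.6],[-0.044,-0.047,0.6,0,-0.007,0,0.6]]'
python3 - <<'E'
from plan import *
show();plan([(-.187,.107,.015),(-.187,.056,.015)],0)
E
```

```text
time: 4.25
eef_pos: [0.7042, -0.03, 0.023]
tcp_rot: [-0.01, 1.0, -0.0, 0.006]
contact_force: [0.2, -0.3, 1.9]
opening: 0.6
t 4.25 dock xy [-0.1844  0.113 ] z 0.023 jaw 0.005 F [ 0.2 -0.3  1.9] open 0.6
turn units [-0.     0.008  0.003] deg [-0.   0.7  0.3] q [-0.19  0.56  1.62  0.    0.95 -1.78]
(-0.187, 0.107, 0.015) -> [0.041 0.018 0.053]
(-0.187, 0.056, 0.015) -> [0.38  0.019 0.049]
```

```bash
python3 -m crank '[[0.03,0.018,0.03,0,0.007,0.003,0.6],[0.06,0.018,0.03,0,0.007,0.003,0.6],[0.09,0.018,0.03,0,0.007,0.003,0.6],[0.12,0.018,0.03,0,0.007,0.003,0.6],[0.15,0.018,0.03,0,0.007,0.003,0.6],[0.18,0.018,0.03,0,0.007,0.003,0.6],[0.21,0.018,0.03,0,0.007,0.003,0.6],[0.23,0.018,0.03,0,0.007,0.003,0.6]]'
python3 - <<'E'
from plan import *
show();plan([(-.187,.056,.015)],0)
p=imaging.read_camera("wrist")
cv2.imwrite("pics/w2.png",p["pixels"][:,:,::-1])
E
```

```text
time: 5.05
eef_pos: [0.6696, -0.0276, 0.0175]
tcp_rot: [-0.008, 1.0, 0.0, 0.002]
contact_force: [5.1, 2.5, 2.1]
opening: 0.602
t 5.05 dock xy [-0.1873  0.0785] z 0.0175 jaw -0.001 F [5.1 2.5 2.1] open 0.6
turn units [ 0.     0.002 -0.   ] deg [ 0.   0.2 -0. ] q [-0.19  0.51  1.7   0.    0.92 -1.78]
(-0.187, 0.056, 0.015) -> [ 0.15  -0.002  0.016]
```

View pics/w2.png

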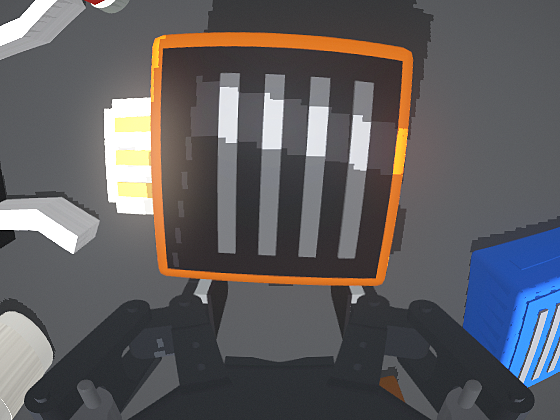

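In contact: both fingers (205,290) and (355,290) meet the pack's left face (bottom edge, row 275–285). I keep pushing until the pack is on the centre line.

```bash
python3 -m crank '[[0.03,0,0.01,0,0,0,0.6],[0.06,0,0.01,0,0,0,0.6],[0.09,0,0.01,0,0,0,0.6],[0.12,0,0.01,0,0,0,0.6],[0.14,0,0.01,0,0,0,0.6],[0.15,0,0.01,0,0,0,0.6],[0.15,0,0.01,0,0,0,0.6]]'
python3 - <<'E'
from plan import *
show();plan([(-.187,.056,.015)],0)
p=imaging.read_camera("wrist");t=imaging.read_camera("top");np.save("top2.npy",t,allow_pickle=True)
cv2.imwrite("pics/w3.png",p["pixels"][:,:,::-1])
c=t["pixels"][170:290,290:470]
cv2.imwrite("pics/t3.png",cv2.resize(c,None,fx=4,fy=4,interpolation=cv2.INTER_CUBIC)[:,:,::-1])
E
```

```text
time: 5.8
eef_pos: [0.6474, -0.0289, 0.0161]
tcp_rot: [-0.008, 1.0, -0.001, 0.002]
contact_force: [5.5, -0.2, 2.9]
opening: 0.603
t 5.8 dock xy [-0.1863  0.0563] z 0.0161 jaw 0.001 F [ 5.5 -0.2  2.9] open 0.6
turn units [-0.001  0.002  0.001] deg [-0.1  0.2  0.1] q [-0.2   0.47  1.76 -0.    0.9  -1.79]
(-0.187, 0.056, 0.015) -> [0.002 0.004 0.007]
```

View pics/w3.png

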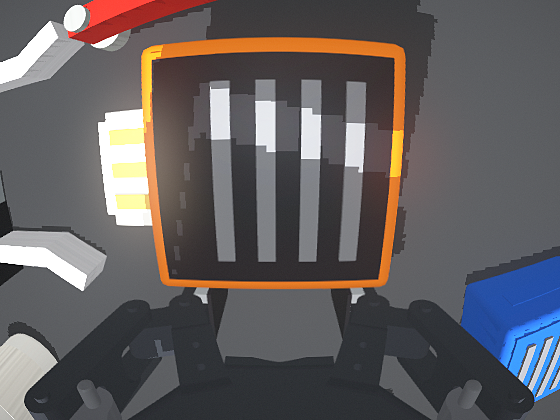

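View pics/t3.png

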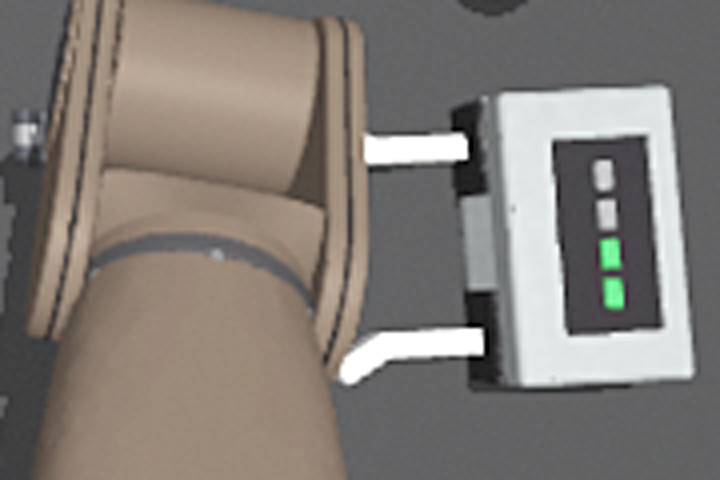

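The wrist view shows the pack square against both fingers, with its plug (125,165) pointing to the dock. The top view is blocked by the arm. I back off, lift, turn the jaw and go behind the pack.

```bash
python3 -m crank '[[-0.1,0,0,0,0,0,0.6],[-0.1,0,0,0,0,0,0.6],[-0.1,0,-0.3,0,0,0,0.6],[-0.1,0,-0.6,0,0,0,0.6],[-0.1,0,-0.6,0,0,0,0.6]]'
python3 - <<'E'
from plan import *
p=np.load("top.npy",allow_pickle=True).item()
for uv in [(220,160),(262,157),(267,200),(227,207)]: print(todock(unproj([uv],.055,p)[0]).round(3))
show();plan([(-.267,.0,.11),(-.267,0,.015)],np.pi/2)
E
```

```text
time: 6.4
eef_pos: [0.6639, -0.0286, 0.1116]
tcp_rot: [-0.008, 1.0, -0.001, 0.004]
contact_force: [1.2, 0.0, 0.7]
opening: 0.6
[-0.399  0.16 ]
[-0.31   0.164]
[-0.303  0.073]
[-0.387  0.061]
t 6.4 dock xy [-0.1864  0.0727] z 0.1116 jaw 0.001 F [1.2 0.  0.7] open 0.6
turn units [-0.005  0.003 -1.   ] deg [ -0.5   0.3 -90. ] q [-0.2   0.37  1.7  -0.    1.06 -1.78]
(-0.267, 0.0, 0.11) -> [0.485 0.537 0.005]
(-0.267, 0, 0.015) -> [0.49  0.539 0.639]
```

```bash
python3 -m crank '[[0.2,0.2,0,0,0,1,0.6],[0.485,0.537,0,0,0,1,0.6],[0.485,0.537,0,0,0,1,0.6],[0.485,0.537,0,0,0,1,0.6],[0.485,0.537,0,0,0,1,0.6],[0.485,0.537,0,0,0,1,0.6],[0.485,0.537,0,0,0,1,0.6],[0.485,0.537,0,0,0,1,0.6],[0.485,0.537,0,0,0,1,0.6],[0.485,0.537,0,0,0,1,0.6],[0.485,0.537,0,0,0,1,0.6],[0.485,0.537,0,0,0,1,0.6]]'
python3 - <<'E'
from plan import *
show();plan([(-.267,.0,.11),(-.267,0,.015),(-.101,0,.015)],np.pi/2)
p=imaging.read_camera("wrist")
cv2.imwrite("pics/w4.png",p["pixels"][:,:,::-1])
E
```

```text
time: 7.6
eef_pos: [0.5849, 0.0515, 0.1031]
tcp_rot: [0.701, 0.713, -0.002, -0.002]
contact_force: [0.6, 0.2, 0.4]
opening: 0.602
t 7.6 dock xy [-0.2677 -0.005 ] z 0.1031 jaw -1.57 F [0.6 0.2 0.4] open 0.6
turn units [-0.003 -0.     0.   ] deg [-0.3 -0.   0. ] q [-0.08  0.24  1.89 -0.    1.02 -0.1 ]
(-0.267, 0.0, 0.11) -> [-0.005  0.033 -0.046]
(-0.267, 0, 0.015) -> [-0.005  0.036  0.587]
(-0.101, 0, 0.015) -> [-1.112  0.036  0.587]
```

View pics/w4.png

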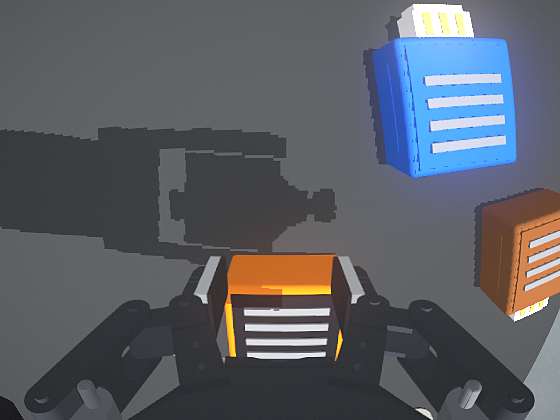

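Run:
```python
from plan import *
p=imaging.read_camera("wrist")
np.save("w4.npy",p,allow_pickle=True)
c=p["pixels"][200:400,160:420];cv2.imwrite("pics/w4c.png",cv2.resize(c,None,fx=3,fy=3,interpolation=cv2.INTER_CUBIC)[:,:,::-1])
```

```text
(no output)
```

View pics/w4c.png

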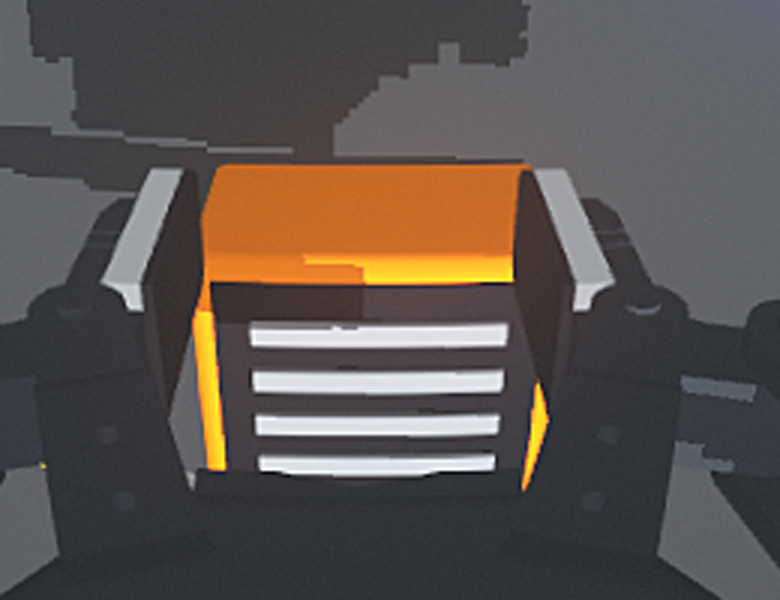

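Run:
```python
from plan import *
p=np.load("w4.npy",allow_pickle=True).item()
for uv,z in [((232.7,255),0),((336.7,254.3),0),((228,293),.055),((332.5,293),.055),((302,337),.055),((233.5,356.5),.055),((335.5,362),.055)]: print(uv,todock(unproj([uv],z,p,True)[0]).round(4))
```

```text
(232.7, 255) [-0.2281 -0.0436]
(336.7, 254.3) [-0.229   0.0439]
(228, 293) [-0.2249 -0.0396]
(332.5, 293) [-0.2252  0.0326]
(302, 337) [-0.186   0.0129]
(233.5, 356.5) [-0.1643 -0.04  ]
(335.5, 362) [-0.158   0.0409]
```

The pack's rear bottom edge runs from (233,255) to (337,254). That puts its rear face at dock x = -228 mm, centred on y within 1 mm and square. Clear to descend and push.

```bash
python3 -m crank '[[0,0.03,0.2,0,0,0,0.6],[0,0.03,0.4,0,0,0,0.6],[0,0.03,0.56,0,0,0,0.6],[0,0.03,0.56,0,0,0,0.6],[0,0.03,0.56,0,0,0,0.6]]'
python3 - <<'E'
from plan import *
show();plan([(-.239,0,.015),(-.19,0,.015),(-.101,0,.015)],np.pi/2)
E
```

```text
time: 8.2
eef_pos: [0.591, 0.0515, 0.0206]
tcp_rot: [0.701, 0.713, -0.001, -0.001]
contact_force: [0.1, 0.1, -0.1]
opening: 0.601
t 8.2 dock xy [-0.2677  0.0012] z 0.0206 jaw -1.57 F [ 0.1  0.1 -0.1] open 0.6
turn units [-0.001 -0.     0.   ] deg [-0.1 -0.   0. ] q [-0.08  0.37  1.9  -0.    0.87 -0.1 ]
(-0.239, 0, 0.015) -> [-0.191 -0.008  0.038]
(-0.19, 0, 0.015) -> [-0.518 -0.008  0.038]
(-0.101, 0, 0.015) -> [-1.111 -0.009  0.037]
```

```bash
python3 -m crank '[[-0.06,-0.008,0.03,0,0,0,0.6],[-0.12,-0.008,0.03,0,0,0,0.6],[-0.17,-0.008,0.03,0,0,0,0.6],[-0.2,-0.008,0.03,0,0,0,0.6],[-0.24,-0.008,0.03,0,0,0,0.6],[-0.28,-0.008,0.03,0,0,0,0.6],[-0.32,-0.008,0.03,0,0,0,0.6],[-0.36,-0.008,0.03,0,0,0,0.6],[-0.4,-0.008,0.03,0,0,0,0.6],[-0.44,-0.008,0.03,0,0,0,0.6],[-0.48,-0.008,0.03,0,0,0,0.6],[-0.52,-0.008,0.03,0,0,0,0.6]]'
python3 - <<'E'
from plan import *
show();plan([(-.15,0,.015),(-.101,0,.015)],np.pi/2)
p=imaging.read_camera("top");s=imaging.read_camera("side")
c=p["pixels"][170:290,290:470];d=s["pixels"][200:350,220:400]
cv2.imwrite("pics/t5.png",cv2.resize(c,None,fx=4,fy=4,interpolation=cv2.INTER_CUBIC)[:,:,::-1])
cv2.imwrite("pics/s5.png",cv2.resize(d,None,fx=4,fy=4,interpolation=cv2.INTER_CUBIC)[:,:,::-1])
E
```

```text
time: 9.4
eef_pos: [0.5923, -0.0256, 0.0175]
tcp_rot: [0.702, 0.713, 0.001, -0.0]
contact_force: [-0.9, 5.8, 3.4]
opening: 0.6
t 9.4 dock xy [-0.1905  0.0012] z 0.0175 jaw 1.57 F [-0.9  5.8  3.4] open 0.6
turn units [ 0.001 -0.001 -0.   ] deg [ 0.1 -0.1 -0. ] q [-0.22  0.37  1.9   0.    0.87 -0.23]
(-0.15, 0, 0.015) -> [-0.27  -0.008  0.016]
(-0.101, 0, 0.015) -> [-0.597 -0.008  0.016]
```

View pics/t5.png

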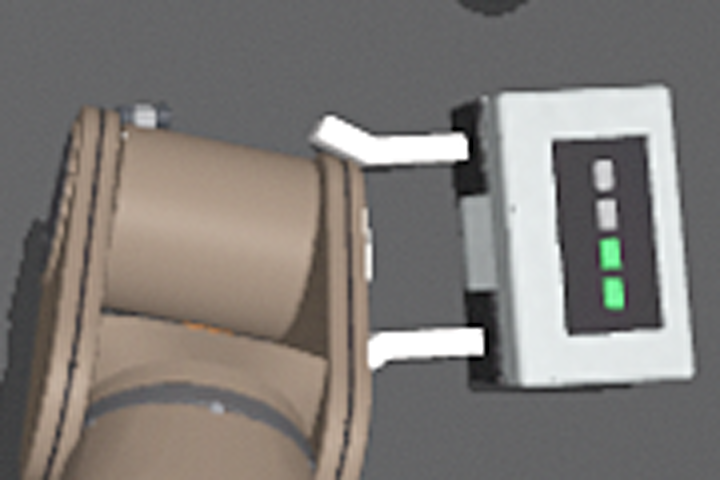

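View pics/s5.png

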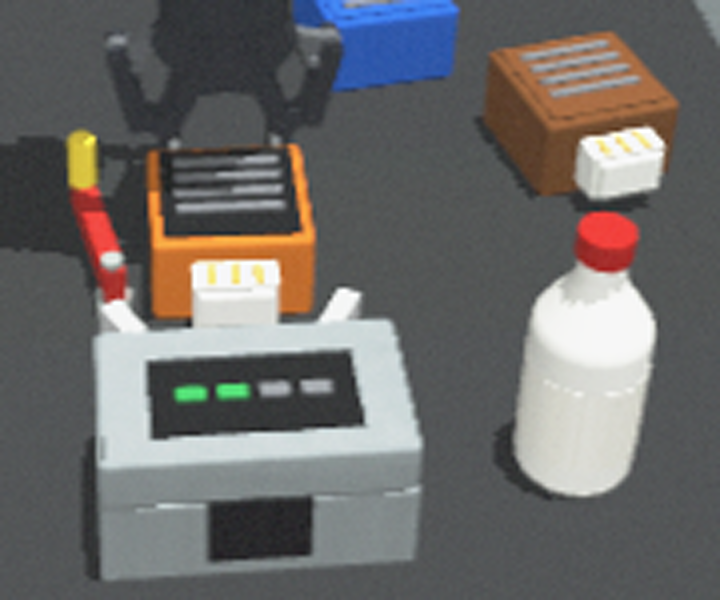

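Side view: the pack's body (230,240) stands centred between the rail flares (125,318) and (345,305), and the plug points at the socket. The gripper is clear of the latch knob (82,155). I push on in short steps, watching the force.

```bash
python3 -m crank '[[-0.04,-0.004,0.01,0,0,0,0.6],[-0.08,-0.004,0.01,0,0,0,0.6],[-0.12,-0.004,0.01,0,0,0,0.6],[-0.16,-0.004,0.01,0,0,0,0.6]]'
python3 -m crank '[[-0.04,0,0,0,0,0,0.6],[-0.08,0,0,0,0,0,0.6],[-0.12,0,0,0,0,0,0.6]]'
python3 - <<'E'
from plan import *
show();plan([(-.15,0,.015),(-.101,0,.015)],np.pi/2)
s=imaging.read_camera("side")
d=s["pixels"][200:350,220:400]
cv2.imwrite("pics/s6.png",cv2.resize(d,None,fx=4,fy=4,interpolation=cv2.INTER_CUBIC)[:,:,::-1])
E
```

```text
time: 9.9
eef_pos: [0.592, -0.0495, 0.0159]
tcp_rot: [0.702, 0.713, 0.001, -0.0]
contact_force: [0.1, 7.0, 3.6]
opening: 0.6
time: 10.2
eef_pos: [0.5922, -0.0674, 0.0158]
tcp_rot: [0.702, 0.713, 0.001, -0.0]
contact_force: [-0.2, 6.2, 3.8]
opening: 0.599
t 10.2 dock xy [-0.1487  0.0004] z 0.0158 jaw 1.57 F [-0.2  6.2  3.8] open 0.6
turn units [ 0.001 -0.001 -0.   ] deg [ 0.  -0.1 -0. ] q [-0.28  0.38  1.9   0.    0.87 -0.3 ]
(-0.15, 0, 0.015) -> [ 0.008 -0.003  0.006]
(-0.101, 0, 0.015) -> [-0.318 -0.003  0.005]
```

View pics/s6.png

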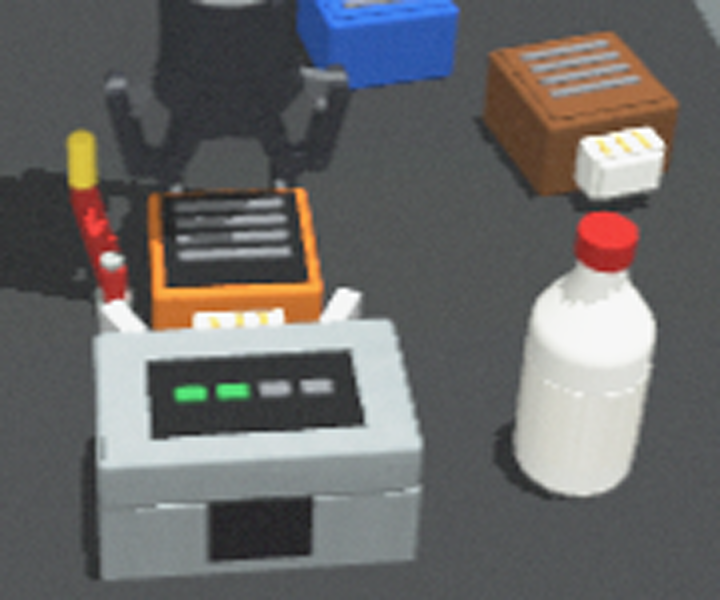

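The body is between the rails (plug at 240,320 about to meet the face) with only sliding friction felt. Continuing.

```bash
python3 -m crank '[[-0.03,0,0,0,0,0,0.6],[-0.06,0,0,0,0,0,0.6],[-0.09,0,0,0,0,0,0.6],[-0.12,0,0,0,0,0,0.6]]'
python3 -m crank '[[-0.03,0,0,0,0,0,0.6],[-0.06,0,0,0,0,0,0.6],[-0.09,0,0,0,0,0,0.6]]'
python3 - <<'E'
from plan import *
show()
E
```

```text
time: 10.65
eef_pos: [0.5924, -0.0854, 0.0158]
tcp_rot: [0.702, 0.713, 0.001, -0.0]
contact_force: [0.3, 6.6, 3.3]
opening: 0.601
time: 10.95
eef_pos: [0.5926, -0.0988, 0.0157]
tcp_rot: [0.702, 0.713, 0.001, -0.0]
contact_force: [-0.0, 6.8, 4.5]
opening: 0.603
t 10.95 dock xy [-0.1173  0.0004] z 0.0157 jaw 1.571 F [-0.   6.8  4.5] open 0.6
```

```bash
python3 -m crank '[[-0.02,0,0,0,0,0,0.6],[-0.04,0,0,0,0,0,0.6],[-0.06,0,0,0,0,0,0.6],[-0.08,0,0,0,0,0,0.6]]'
python3 -m crank '[[-0.01,0,0,0,0,0,0.6],[-0.02,0,0,0,0,0,0.6]]'
python3 -m crank '[[-0.01,0,0,0,0,0,0.6],[-0.02,0,0,0,0,0,0.6]]'
python3 - <<'E'
from plan import *
show()
E
```

```text
time: 11.35
eef_pos: [0.5928, -0.1108, 0.0157]
tcp_rot: [0.701, 0.713, 0.001, -0.001]
contact_force: [-0.2, 7.4, 4.7]
opening: 0.599
time: 11.55
eef_pos: [0.5928, -0.1136, 0.0157]
tcp_rot: [0.702, 0.713, 0.001, -0.001]
contact_force: [-1.0, 12.6, 7.5]
opening: 0.602
time: 11.75
eef_pos: [0.5927, -0.1136, 0.0158]
tcp_rot: [0.702, 0.713, 0.003, -0.003]
contact_force: [0.1, 19.5, 10.2]
opening: 0.601
t 11.75 dock xy [-0.1025  0.0002] z 0.0158 jaw 1.57 F [ 0.1 19.5 10.2] open 0.6
```

```bash
python3 -m crank '[[-0.01,0,-0.01,0,0,0,0.6],[-0.02,0,-0.01,0,0,0,0.6],[-0.02,0,-0.01,0,0,0,0.6]]'
python3 - <<'E'
from plan import *
show()
s=imaging.read_camera("side");w=imaging.read_camera("wrist")
d=s["pixels"][200:350,220:400]
cv2.imwrite("pics/s7.png",cv2.resize(d,None,fx=4,fy=4,interpolation=cv2.INTER_CUBIC)[:,:,::-1])
cv2.imwrite("pics/w7.png",w["pixels"][:,:,::-1])
E
```

```text
time: 12.05
eef_pos: [0.5913, -0.1138, 0.016]
tcp_rot: [0.701, 0.713, 0.003, -0.006]
contact_force: [-0.3, 23.3, 5.6]
opening: 0.598
t 12.05 dock xy [-0.1024 -0.0012] z 0.016 jaw -1.569 F [-0.3 23.3  5.6] open 0.6
```

View pics/s7.png

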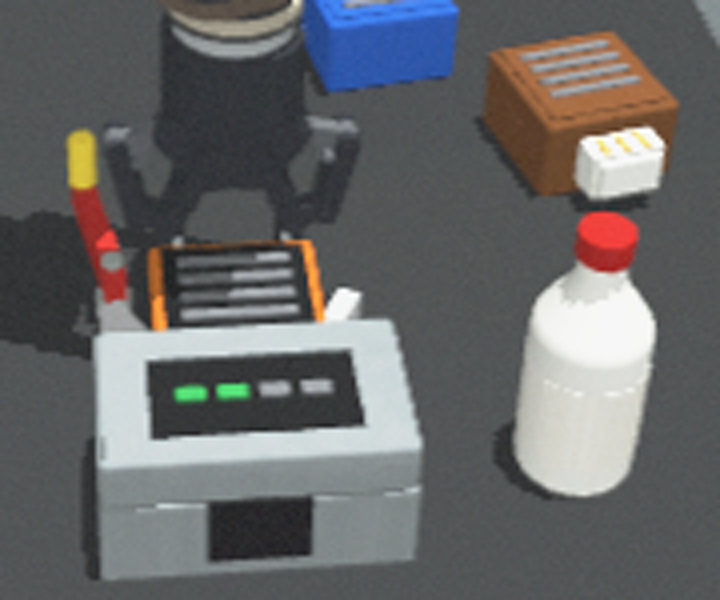

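View pics/w7.png

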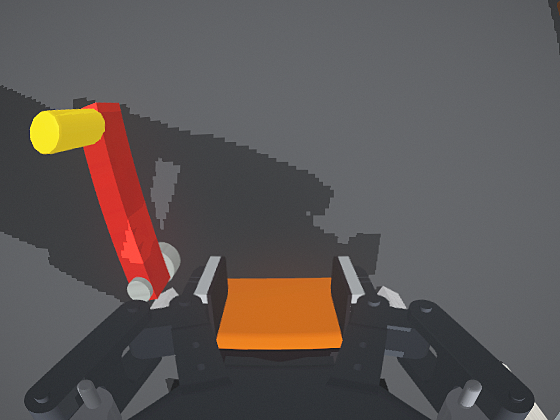

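```bash
python3 -m crank '[[-0.02,0.008,0,0,0,0,0.6],[-0.03,0.008,0,0,0,0,0.6],[-0.03,0.008,0,0,0,0,0.6]]'
python3 - <<'E'
from plan import *
show();plan([(-.13,0,.016)],np.pi/2)
w=imaging.read_camera("wrist")
for uv,z in [((220,278),0),((330,278),0),((217,347),.055),((342,347),.055)]: print(uv,todock(unproj([uv],z,w,True)[0]).round(4))
E
```

```text
time: 12.45
eef_pos: [0.5912, -0.1138, 0.0161]
tcp_rot: [0.7, 0.714, 0.004, -0.01]
contact_force: [-3.6, 35.6, 13.5]
opening: 0.596
t 12.45 dock xy [-0.1024 -0.0013] z 0.0161 jaw -1.568 F [-3.6 35.6 13.5] open 0.6
turn units [-0.006 -0.012  0.002] deg [-0.5 -1.1  0.2] q [-0.36  0.4   1.87  0.02  0.89 -0.4 ]
(-0.13, 0, 0.016) -> [0.184 0.009 0.004]
(220, 278) [-0.0902 -0.0341]
(330, 278) [-0.0908  0.0276]
(217, 347) [-0.0864 -0.0264]
(342, 347) [-0.0869  0.0259]
```

The pack has not moved 0.1 mm between 12 and 36 N, and its rear bottom edge measures dock x = -90.5 (home is -90). It has seated. I back off, lift and check from above.

```bash
python3 -m crank '[[0.15,0,0,0,0,0,0.6],[0.3,0,0,0,0,0,0.6],[0.3,0,0,0,0,0,0.6],[0.3,0,-0.35,0,0,0,0.6],[0.4,0.0,-0.7,0,0,0,0.4],[0.7,0.0,-0.7,0,0,0,0.4],[1,0.0,-0.7,0,0,0,0.4],[1,0.0,-0.7,0,0,0,0.4],[1,0.0,-0.7,0,0,0,0.4]]'
python3 - <<'E'
from plan import *
show()
p=imaging.read_camera("top");np.save("top8.npy",p,allow_pickle=True)
c=p["pixels"][170:290,290:470]
cv2.imwrite("pics/t8.png",cv2.resize(c,None,fx=4,fy=4,interpolation=cv2.INTER_CUBIC)[:,:,::-1])
a=1.8;plan([(-.1-.078*np.sin(a),-.064+.078*np.cos(a),.10),(-.1-.078*np.sin(a),-.064+.078*np.cos(a),.045)],a+np.pi/2)
E
```

```text
time: 13.4
eef_pos: [0.5913, 0.0243, 0.1213]
tcp_rot: [0.701, 0.713, -0.0, 0.0]
contact_force: [-0.1, 1.3, -0.3]
opening: 0.399
t 13.4 dock xy [-0.2405  0.001 ] z 0.1213 jaw -1.569 F [-0.1  1.3 -0.3] open 0.4
turn units [0.    0.001 0.854] deg [ 0.   0.1 76.9] q [-0.13  0.22  1.87 -0.    1.05 -0.15]
(np.float64(-0.17596011520849925), np.float64(-0.0817217633860608), 0.1) -> [-0.425 -0.552  0.141]
(np.float64(-0.17596011520849925), np.float64(-0.0817217633860608), 0.045) -> [-0.424 -0.552  0.508]
```

View pics/t8.png

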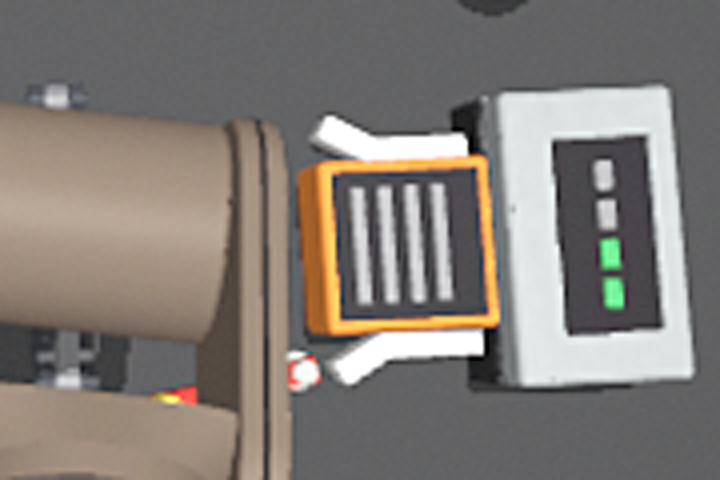

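The top view shows the pack's front edge (490,240) against the dock face between the rails, and the latch pin free at (304,370). Next the latch: with the gripper shut I push the knob tangentially from its outer side, turning the tool along the arc.

```bash
python3 -m crank '[[0,0,0,0,0,-0.6,0],[-0.2,-0.3,0,0,0,-0.6,0],[-0.45,-0.7,0,0,0,-0.6,0],[-0.45,-0.7,0,0,0,-0.6,0],[-0.45,-0.7,0,0,0,-0.6,0],[-0.45,-0.7,0,0,0,-0.6,0],[-0.45,-0.7,0,0,0,-0.6,0],[-0.45,-0.7,0,0,0,-0.6,0]]'
cat >> plan.py <<'E'
def arc(a,off=.019,z=.042,r=.078):
    k=np.array([-.1-r*np.sin(a),-.064+r*np.cos(a)]);t=np.array([-np.cos(a),-np.sin(a)])
    return (*(k+t*off).round(4),z)
E
python3 - <<'E'
from plan import *
show();a=1.8
plan([arc(a,.031,.12),arc(a,.031),arc(a)],a+np.pi/2)
E
```

```text
time: 14.25
eef_pos: [0.4873, -0.0464, 0.1212]
tcp_rot: [0.303, 0.953, -0.0, -0.0]
contact_force: [-1.1, 0.0, -0.5]
opening: 0.001
t 14.25 dock xy [-0.1714 -0.1041] z 0.1212 jaw -0.631 F [-1.1  0.  -0.5] open 0.0
turn units [-0.    -0.    -0.548] deg [ -0.   -0.  -49.3] q [-0.3  -0.    2.11 -0.    1.03 -1.26]
(np.float64(-0.1689), np.float64(-0.1119), 0.12) -> [ 0.032 -0.044  0.008]
(np.float64(-0.1689), np.float64(-0.1119), 0.042) -> [ 0.032 -0.044  0.528]
(np.float64(-0.1716), np.float64(-0.1002), 0.042) -> [-0.02   0.017  0.528]
```

```bash
python3 -m crank '[[0.032,-0.044,0,0,0,-0.548,0],[0.032,-0.044,0,0,0,-0.548,0],[0.032,-0.044,0,0,0,-0.548,0],[0.032,-0.044,0,0,0,-0.548,0],[0.032,-0.044,0.1,0,0,-0.548,0],[0.032,-0.044,0.25,0,0,-0.548,0],[0.032,-0.044,0.4,0,0,-0.548,0],[0.032,-0.044,0.4,0,0,-0.548,0]]'
python3 - <<'E'
from plan import *
show();a=1.8
plan([arc(a,.031),arc(a)],a+np.pi/2)
w=imaging.read_camera("wrist");cv2.imwrite("pics/w9.png",w["pixels"][:,:,::-1])
E
```

```text
time: 15.05
eef_pos: [0.477, -0.0474, 0.0582]
tcp_rot: [-0.123, 0.992, 0.001, -0.003]
contact_force: [-0.3, 0.0, 0.0]
opening: 0.002
t 15.05 dock xy [-0.1706 -0.1144] z 0.0582 jaw 0.23 F [-0.3  0.   0. ] open 0.0
turn units [ 0.002 -0.004  0.001] deg [ 0.2 -0.4  0.1] q [-0.31  0.08  2.16 -0.    0.9  -2.13]
(np.float64(-0.1689), np.float64(-0.1119), 0.042) -> [-0.014 -0.015  0.108]
(np.float64(-0.1716), np.float64(-0.1002), 0.042) -> [-0.094 -0.015  0.107]
```

View pics/w9.png

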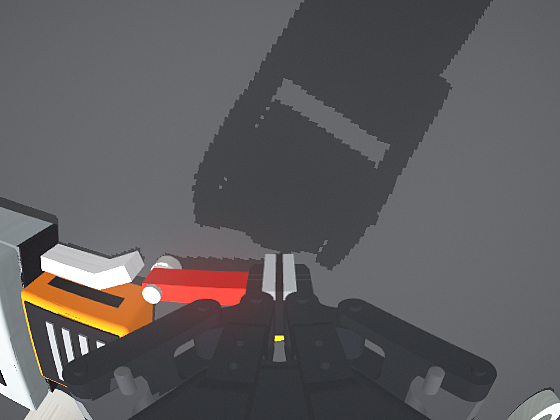

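The wrist view shows the shut fingers (279,275) on the outer side of the red arm, with the knob (279,338) just beyond them. I lower to knob height and work out the arc.

```bash
python3 -m crank '[[-0.014,-0.015,0.1,0,0,0,0],[-0.014,-0.015,0.1,0,0,0,0],[-0.014,-0.015,0.1,0,0,0,0]]'
cat >> plan.py <<'E'
def rows(As,off=.019,z=.042,r=.078):
    s,p,R=st();a0=np.arctan2(R[1,1],R[0,1])-D[2]
    for a in As:
        d=R.T@(world(D,[arc(a,off,z,r)])[0]-p)/.15
        t=-((a+np.pi/2-a0+np.pi/2)%np.pi-np.pi/2) if a==As[0] else t-(a-pa)
        pa=a
        print(round(a,2),d.round(3),round(t/(np.pi/2),3))
E
python3 - <<'E'
from plan import *
show();rows([1.8,1.7,1.6,1.5,1.4,1.3,1.2,1.1,1.0,.9,.8])
E
```

```text
time: 15.4
eef_pos: [0.4829, -0.0494, 0.0474]
tcp_rot: [-0.124, 0.992, -0.0, 0.0]
contact_force: [0.5, -0.7, -0.1]
opening: 0.004
t 15.4 dock xy [-0.1685 -0.1086] z 0.0474 jaw 0.232 F [ 0.5 -0.7 -0.1] open 0.0
1.8 [-0.059  0.007  0.036] 0.002
1.7 [-0.111  0.017  0.036] 0.065
1.6 [-0.164  0.022  0.036] 0.129
1.5 [-0.218  0.021  0.036] 0.193
1.4 [-0.271  0.015  0.036] 0.256
1.3 [-0.324  0.004  0.036] 0.32
1.2 [-0.375 -0.013  0.036] 0.384
1.1 [-0.423 -0.034  0.036] 0.447
1.0 [-0.47  -0.06   0.036] 0.511
0.9 [-0.514 -0.091  0.036] 0.575
0.8 [-0.554 -0.126  0.037] 0.638
```

```bash
python3 -m crank '[[-0.06,0.007,0.025,0,0,0,0],[-0.11,0.017,0.025,0,0,0.065,0],[-0.165,0.022,0.025,0,0,0.13,0],[-0.22,0.021,0.025,0,0,0.195,0],[-0.27,0.015,0.025,0,0,0.255,0],[-0.325,0.004,0.025,0,0,0.32,0],[-0.375,-0.013,0.025,0,0,0.385,0],[-0.425,-0.034,0.025,0,0,0.45,0],[-0.47,-0.06,0.025,0,0,0.51,0],[-0.47,-0.06,0.025,0,0,0.51,0]]'
python3 - <<'E'
from plan import *
show();rows([1.0,.9,.8,.7,.6,.5,.4,.3,.2,.1,0,-.03])
p=imaging.read_camera("side");c=p["pixels"][200:350,220:400]
cv2.imwrite("pics/s10.png",cv2.resize(c,None,fx=4,fy=4,interpolation=cv2.INTER_CUBIC)[:,:,::-1])
E
```

```text
time: 16.4
eef_pos: [0.5545, -0.0404, 0.0435]
tcp_rot: [0.273, 0.962, 0.0, 0.001]
contact_force: [-0.2, 0.2, -0.5]
opening: -0.002
t 16.4 dock xy [-0.1764 -0.0368] z 0.0435 jaw -0.568 F [-0.2  0.2 -0.5] open -0.0
1.0 [ 0.004 -0.006  0.01 ] 0.001
0.9 [-0.048  0.004  0.01 ] 0.065
0.8 [-0.102  0.008  0.01 ] 0.129
0.7 [-0.155  0.008  0.01 ] 0.192
0.6 [-0.208  0.001  0.01 ] 0.256
0.5 [-0.26 -0.01  0.01] 0.32
0.4 [-0.311 -0.026  0.01 ] 0.383
0.3 [-0.361 -0.048  0.01 ] 0.447
0.2 [-0.407 -0.074  0.011] 0.511
0.1 [-0.451 -0.105  0.011] 0.574
0 [-0.491 -0.14   0.011] 0.638
-0.03 [-0.502 -0.151  0.011] 0.657
```

View pics/s10.png

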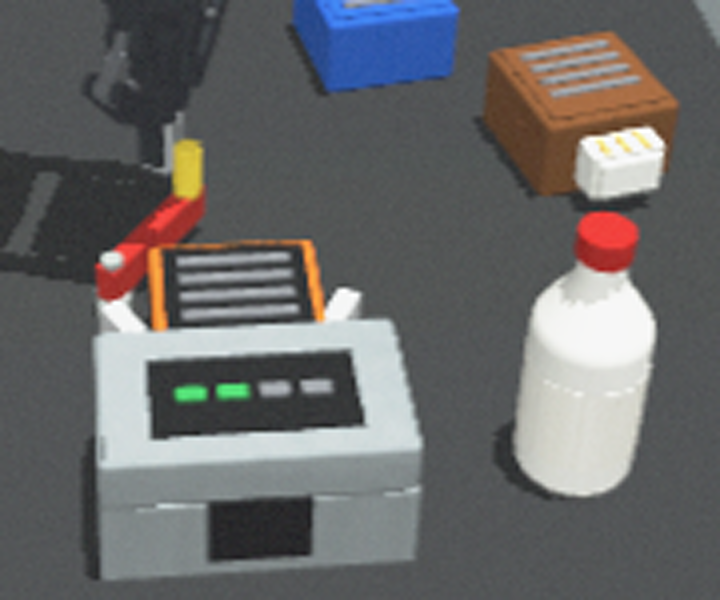

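The latch is swinging as planned: the finger (165,150) is behind the knob (188,168) and the pack is still seated. On to shut, slowly at the end.

```bash
python3 -m crank '[[-0.05,0.004,0.005,0,0,0.065,0],[-0.1,0.008,0.005,0,0,0.13,0],[-0.155,0.008,0.005,0,0,0.19,0],[-0.21,0.001,0.005,0,0,0.255,0],[-0.26,-0.01,0.005,0,0,0.32,0],[-0.31,-0.026,0.005,0,0,0.385,0],[-0.36,-0.048,0.005,0,0,0.45,0],[-0.41,-0.074,0.005,0,0,0.51,0],[-0.45,-0.105,0.005,0,0,0.575,0],[-0.47,-0.12,0.005,0,0,0.605,0]]'
python3 - <<'E'
from plan import *
show();rows([.05,0,-.03,-.06])
E
```

```text
time: 17.45
eef_pos: [0.6036, -0.0926, 0.0421]
tcp_rot: [0.683, 0.73, 0.0, -0.0]
contact_force: [-1.2, 1.0, -0.1]
opening: 0.001
t 17.45 dock xy [-0.1234  0.0115] z 0.0421 jaw -1.52 F [-1.2  1.  -0.1] open 0.0
0.05 [-0.004  0.01   0.001] 0.0
0 [-0.03   0.015  0.001] 0.032
-0.03 [-0.045  0.018  0.001] 0.051
-0.06 [-0.062  0.021  0.001] 0.07
```

```bash
python3 -m crank '[[-0.015,0.01,0,0,0,0.016,0],[-0.03,0.015,0,0,0,0.032,0],[-0.03,0.015,0,0,0,0.032,0]]'
python3 -m crank '[[-0.015,0,0,0,0,0,0],[-0.015,0,0,0,0,0,0]]'
python3 -m crank '[[-0.015,0,0,0,0,0,0],[-0.015,0,0,0,0,0,0]]'
python3 - <<'E'
from plan import *
show()
p=imaging.read_camera("side");c=p["pixels"][200:350,220:400]
cv2.imwrite("pics/s11.png",cv2.resize(c,None,fx=4,fy=4,interpolation=cv2.INTER_CUBIC)[:,:,::-1])
E
```

```text
time: 17.75
eef_pos: [0.6057, -0.096, 0.042]
tcp_rot: [0.701, 0.713, 0.0, -0.001]
contact_force: [-0.2, 3.8, 1.7]
opening: 0.002
time: 17.95
eef_pos: [0.6057, -0.0962, 0.042]
tcp_rot: [0.701, 0.713, 0.002, -0.002]
contact_force: [0.1, 10.5, 1.8]
opening: -0.003
time: 18.15
eef_pos: [0.6057, -0.0963, 0.042]
tcp_rot: [0.701, 0.713, 0.003, -0.004]
contact_force: [-0.2, 15.6, 4.4]
opening: 0.002
t 18.15 dock xy [-0.1196  0.0135] z 0.042 jaw -1.57 F [-0.2 15.6  4.4] open 0.0
```

View pics/s11.png

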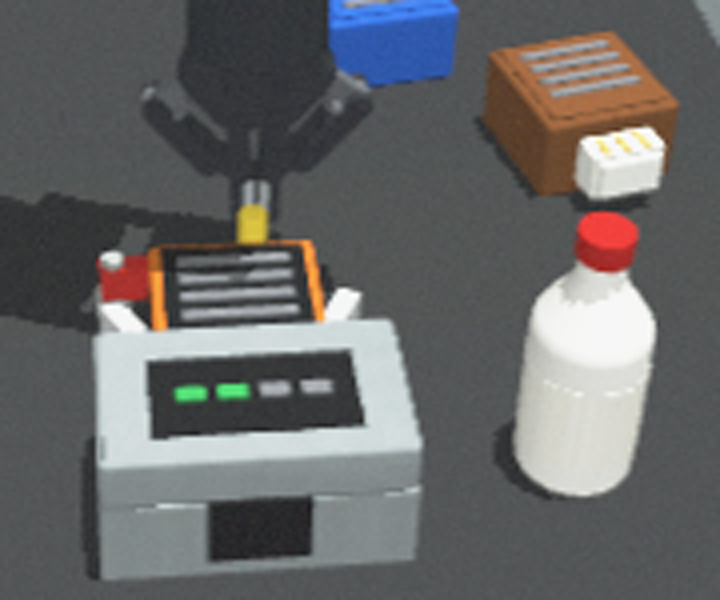

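The latch has hit a hard stop (0.3 mm of travel while the force rose from 4 to 16 N), with its arm straight across behind the pack and the knob at (252,225). I retreat and check.

```bash
python3 -m crank '[[0.2,0,0,0,0,0,0],[0.3,0,0,0,0,0,0],[0.3,0,0,0,0,0,0],[0.3,0,-0.4,0,0,0,0],[0.3,0,-0.8,0,0,0,0],[0.6,0,-1,0,0,0,0],[1,0,-1,0,0,0,0],[1,0,-1,0,0,0,0],[1,0,-1,0,0,0,0]]'
python3 -m crank '[[1,0,0,0,0,0,0],[1,0,0,0,0,0,0],[1,0,0,0,0,0,0],[1,0,0,0,0,0,0]]'
python3 - <<'E'
from plan import *
show()
p=imaging.read_camera("top");s=imaging.read_camera("side");c=p["pixels"][170:290,290:470]
cv2.imwrite("pics/t12.png",cv2.resize(c,None,fx=4,fy=4,interpolation=cv2.INTER_CUBIC)[:,:,::-1])
cv2.imwrite("pics/s12.png",s["pixels"][:,:,::-1]);cv2.imwrite("pics/T12.png",p["pixels"][:,:,::-1])
f=lambda L:((proj(world(D,L),p)-[290,170]+.375)*4).round(0).tolist()
for a in (0,.05,.1):print("knob a",a,f([(-.1-.078*np.sin(a),-.064+.078*np.cos(a),.066)]))
print("pin",f([(-.1,-.064,.034)]))
print("pack rear/front top at home",f([(-.09,.045,.055),(-.09,-.045,.055),(0,.045,.055),(0,-.045,.055)]))
E
```

```text
time: 19.1
eef_pos: [0.6042, 0.05, 0.1936]
tcp_rot: [0.7, 0.715, 0.001, 0.001]
contact_force: [-0.5, -0.4, -0.2]
opening: -0.002
time: 19.5
eef_pos: [0.6006, 0.2018, 0.1914]
tcp_rot: [0.699, 0.715, 0.0, -0.0]
contact_force: [0.7, 1.2, 1.2]
opening: 0.0
t 19.5 dock xy [-0.4178  0.0131] z 0.1914 jaw -1.564 F [0.7 1.2 1.2] open 0.0
knob a 0 [[307.0, 219.0]]
knob a 0.05 [[299.0, 219.0]]
knob a 0.1 [[292.0, 220.0]]
pin [[301.0, 369.0]]
pack rear/front top at home [[318.0, 160.0], [327.0, 333.0], [488.0, 154.0], [499.0, 327.0]]
```

View pics/t12.png

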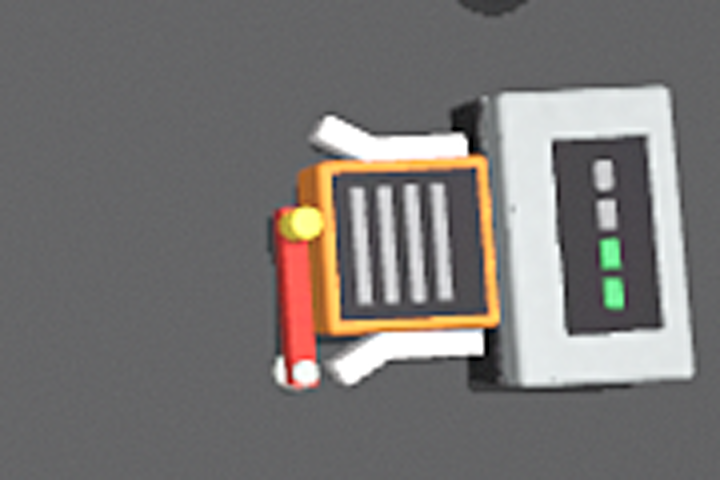

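View pics/s12.png

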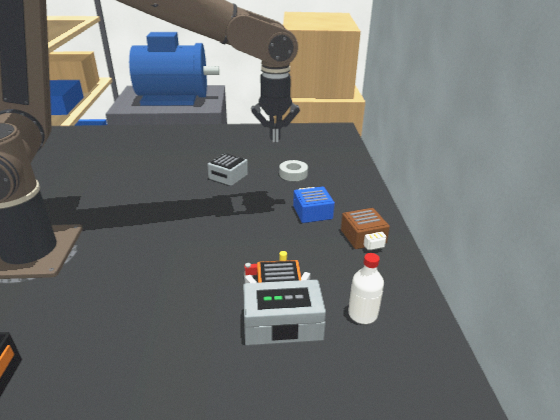

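View pics/T12.png

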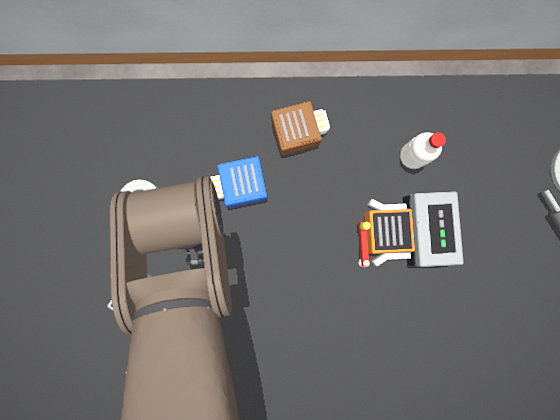

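From the top, the pack's front corners (487,157) and (499,325) match the predicted home pose, but the knob at (302,222) reads a few pixels short of the a=0 prediction (307,219). That may be calibration, so I take a close look with the wrist camera.

```bash
python3 -m crank '[[-1,0,0,0,0,0,0],[-1,0,0,0,0,0,0],[-1,0,0,0,0,0,0],[-1,0,0,0,0,0,0]]'
python3 -m crank '[[-0.8,0,0.1,0,0,0,0],[-0.8,0.1,0.1,0,0,0,0],[-0.8,0.1,0.1,0,0,0,0],[-0.8,0.1,0.1,0,0,0,0],[-0.8,0.1,0.1,0,0,0,0]]'
python3 - <<'E'
from plan import *
show()
p=imaging.read_camera("wrist");np.save("w13.npy",p,allow_pickle=True)
cv2.imwrite("pics/w13.png",p["pixels"][:,:,::-1])
E
```

```text
time: 20.0
eef_pos: [0.6037, 0.0403, 0.1917]
tcp_rot: [0.704, 0.71, -0.001, 0.001]
contact_force: [0.5, -0.3, -0.2]
opening: -0.002
time: 20.5
eef_pos: [0.6201, -0.0726, 0.1765]
tcp_rot: [0.702, 0.712, -0.0, -0.0]
contact_force: [-0.4, 0.8, -0.7]
opening: -0.001
t 20.5 dock xy [-0.1432  0.0283] z 0.1765 jaw 1.57 F [-0.4  0.8 -0.7] open -0.0
```

View pics/w13.png

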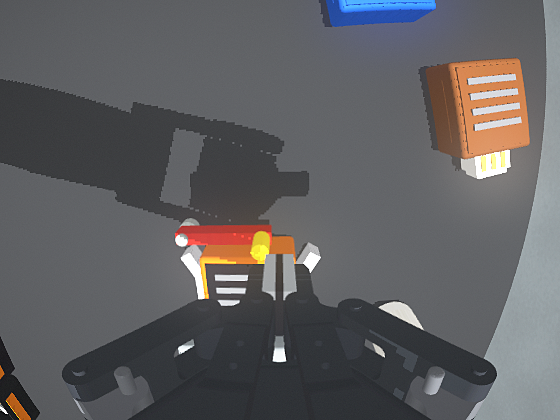

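Run:
```python
import numpy as np,cv2
p=np.load("w13.npy",allow_pickle=True).item()
cv2.imwrite("pics/w13c.png",cv2.resize(p["pixels"][210:300,165:325],None,fx=5,fy=5,interpolation=cv2.INTER_CUBIC)[:,:,::-1])
```

```text
(no output)
```

View pics/w13c.png

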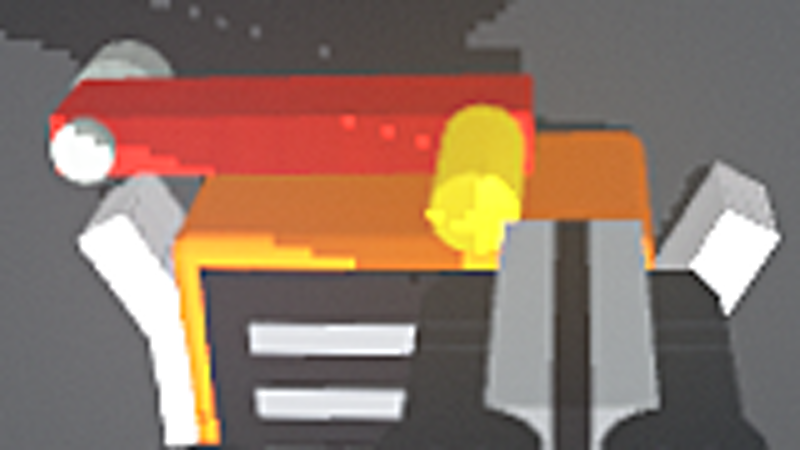

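Run:
```python
from plan import *
p=np.load("w13.npy",allow_pickle=True).item()
C=lambda x,y:(165+(x+.5)/5-.5,210+(y+.5)/5-.5)
def seg(n,a,b,z):
    A,B=[todock(unproj([C(*q)],z,p,True)[0]) for q in(a,b)];d=B-A
    print(n,A.round(4),B.round(4),"angle",np.arctan2(-d[0],d[1]).round(4))
seg("arm rear bottom",(85,78),(532,75),.012)
seg("arm rear top",(60,115),(530,115),.034)
seg("arm front top",(125,175),(425,173),.034)
seg("pack rear bottom/right part",(540,128),(635,131),.0)
seg("pin->knob",(83,150),(470,212),.066)
print(todock(unproj([C(475,210)],.066,p,True)[0]))
```

```text
arm rear bottom [-0.1077 -0.0727] [-0.1088  0.0203] angle 0.0119
arm rear top [-0.1081 -0.0714] [-0.1088  0.0205] angle 0.0082
arm front top [-0.0956 -0.0593] [-0.0968  0.0003] angle 0.0209
pack rear bottom/right part [-0.0925  0.0216] [-0.0918  0.0416] angle -0.0353
pin->knob [-0.1142 -0.0566] [-0.1035  0.011 ] angle -0.1576
[-0.1038717   0.01187668]
```

In the close-up, the arm's rear edges lie within about 0.01 rad of shut. Arm and pack share the same 2 mm calibration offset, which leaves the arm about 4 mm behind the pack. The grey pack, bearing and bottle are where they were. I hand in.

Run:
```python
from h import *
from plant import ticket
s0=np.load("side.npy",allow_pickle=True).item()["pixels"].astype(int);s=imaging.read_camera("side")["pixels"].astype(int)
for n,b in(("grey",(150,190,200,255)),("bearing",(155,185,275,312)),("bottle",(250,330,345,390))):
    print(n,np.abs(s-s0)[b[0]:b[1],b[2]:b[3]].mean().round(2))
print(ticket.sign_off(),telemetry.get_state()["time"])
```

```text
grey 4.09
bearing 61.62
bottle 4.26
the job is handed in; nothing more can be done
the job is handed in; nothing more can be done
```

The orange pack is home in the dock and the red latch is shut behind it. The job was handed in at about 20.6 s of the 64 s allowed.

I pushed the pack sideways onto the bay's centre line with two fingers, then from behind along the bench between the rails. After backing off, I swung the latch shut by its knob.

**Checks that agree**
- **Pack seated:** it did not move as the push rose from 12 to 36 N. Its rear edge measured dock x = -90.5 mm, against -90 mm for home.
- **Latch shut:** it met a hard stop with the force rising from 4 to 16 N. In the wrist close-up its arm stood about 0.01 to 0.02 rad from straight across.
- **Other things:** the grey pack and the bottle are unchanged in the side camera.

**Checks that disagreed**
- **Latch angle from the top camera:** it read the knob about 0.03 to 0.05 rad short of shut. I took that as calibration error because the hard stop and the close-up both say shut.
- **Positions at the end:** the close-up put both the pack and the latch about 2 mm out from the dock, the same amount for each, so I judged that calibration too.
- **Bearing:** the last image comparison showed a large difference in its area (61.6, against about 4 for the others). The gripper was probably in front of it. I did not confirm this, but the side picture taken about 1 s earlier showed the bearing in its original place.

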